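# Close the bead box in the treadle press

### The job

Push the long white bead box along the channel of the treadle press until it stands against the end stop, under the ram. Then press the treadle right down to its stop and hold it there for a moment so that the ram drives the lid fully home, and let the treadle come back up. Leave the closed box in the press and do not disturb the basket, the jar, the shell dish or the hoop.

Things in the scene. Friction and masses are not known exactly. Their poses are not given: they have to be found in the camera images.
- press: dark iron treadle press fixed to the table. Origin: on the table, below the ram's axis; z up. The channel for the box runs along its y, the treadle sticks out to -x. A column (x = 92 to 138 mm, 50 mm wide, 250 mm tall) stands behind and carries an arm (z = 205 to 250 mm, 50 mm wide) over the channel to x = -20 mm.
- channel_mouth (a point): on the table, middle of the channel's open end, 35 mm along the press's +y from its origin (axes as the press). The channel: the table itself between two iron rails, 18 mm high, 116 mm apart, with mouths that flare outwards for another 35 mm beyond this point.
- end_stop (a point): on the table, middle of the face of the end stop, an iron bar 30 mm high that closes the channel's other end, 88 mm along the press's -y from its origin (axes as the press).
- pedal (a joint): the treadle's angle: 0 = up (where its spring holds it), 0.36 rad = down on its stop. Its hinge lies along the press's y at x = -70 mm, z = 40 mm; the free end goes down. Takes about 3 N at the pad to start, 10 N at the stop, up to 20 N while the ram drives a lid; springs back when released.
- pedal_pad (a point): the point to press: on the treadle's upper face, 105 mm from the hinge, on its centre line. The treadle is a dark ribbed steel plate, 135 mm long (along the press's x), 105 mm wide, 10 mm thick, rising 0.28 rad towards its free end when up. The point is about 69 mm above the table when up and 32 mm at the stop (it moves on an arc about the hinge).
- ram (a joint): how far the ram has come down, m: 0 = up, 0.030 at the treadle's stop; coupled to the treadle (ram = 0.0833 m per rad). The ram is a rubber-faced disc, 60 mm across, on a rod; its underside is 88 mm above the table when up.
- box_center (a point): centre of the loose white bead box's body (25 mm above its underside). The body is 80 mm wide (its own x), 170 mm long (its own y), 50 mm high, about 0.45 kg; it starts before the channel's mouth, its length roughly along the channel. Standing against the end stop, its centre is at about y = -3 mm in the press's frame.
- lid (a joint): how far the box's lid is pushed in, m: 0 = standing 10 mm proud, 0.010 = fully home. It starts between 0 and 0.003 and stays where it is left; it takes about 7 N to move.
- lid_top (a point): centre of the lid's top face. The lid is a white plate, 80 x 170 mm and 8 mm thick, that rides on the box; its top is 58 mm above the table when fully home, 65 to 68 mm at the start.
- basket: the loose straw bowl basket, 170 mm across, 75 mm tall, bystander to leave alone; origin at the centre of its underside
- jar: a glass jar with a screw cap, 72 mm across, 110 mm tall, bystander to leave alone; origin at the centre of its underside
- shell: a shallow white shell dish, 110 mm across, 28 mm tall, bystander to leave alone; origin at the centre of its underside
- hoop: a thin steel hoop lying flat, 130 mm across, 10 mm tall, bystander to leave alone; origin at the centre of its underside
- beadbox: the same bead box; origin at the centre of its underside
Not all that is in view belongs to the job. What is meant by the beadbox is not blue or yellow, and is the larger of those in its own colour.

How it is judged (in metres and radians):
On the way, in this order (a step that is already met when the one before it is completed fails the run):
1. the box, its lid still proud, stands under the ram against the end stop, the treadle up (x of box_center in the frame of press between -0.02 and 0.02 m and y of box_center in the frame of press between -0.02 and 0.009 m and value of joint lid below 0.006 m and value of joint pedal below 0.1 rad), for 0.2 s.
2. the treadle is held down at its stop, the box under the ram (x of box_center in the frame of press between -0.02 and 0.02 m and y of box_center in the frame of press between -0.02 and 0.009 m and value of joint pedal above 0.335 rad), for 0.3 s.
At the end, for the whole second after the job is handed in: The box stands flat and at rest in the press, within about 12 mm of the end stop (its centre at y = -20 to +9 mm in the press's frame) and within 20 mm of the ram's axis across the channel, its lid within 2.5 mm of fully home (joint above 0.0075), and the treadle is back up (under 0.05 rad) (x of box_center in the frame of press between -0.02 and 0.02 m and y of box_center in the frame of press between -0.02 and 0.009 m and value of joint lid above 0.0075 m and value of joint pedal below 0.05 rad and angle between box_center's own z axis and vertical below 0.06 rad and linear speed of beadbox below 0.02 m/s); the robot touches nothing.
It fails at once if the basket is moved more than 30 mm (distance of basket from where it was at the start of the episode above 0.03 m).
It fails at once if the jar is moved more than 30 mm (distance of jar from where it was at the start of the episode above 0.03 m).
It fails at once if the shell is moved more than 30 mm (distance of shell from where it was at the start of the episode above 0.03 m).
It fails at once if the hoop is moved more than 30 mm (distance of hoop from where it was at the start of the episode above 0.03 m).
It also fails if it takes over 51 s, if anything falls off the work surface, if the arm or the gripper's body presses on something with over 40 N, if the wrist force passes 120 N, or if a joint passes its speed limit or range.

### The arm

A 6-joint arm with a two-finger parallel gripper is mounted at the origin on the work surface. World frame = base frame: x ahead of the robot, y to its left, z up, the work surface at z = 0. Lengths are in m, angles in degrees, forces in N, time in s.
With the tool pointing down it reaches from about 0.275 to 0.85 m from the base axis. Payload 5.2 kg.
Tool frame: the origin (TCP) lies where the fingers leave the gripper's body, on its centre line; the fingertips stand 73 mm ahead of it and the grasp point (between the pads) lies 54 mm ahead of it; z points along the fingers, y is the line along which they close (so a half turn about z gives the same grasp; the last joint's range is limited). The gripper opens to 85 mm and grips with 20 to 120 N. Pads are 22 mm wide; open, the fingers measure 114 mm over their backs; the gripper's body (76 mm by 85 mm) begins 54 mm behind the grasp point. The pads swing forward as they close: fully open they stand 13 mm farther back than shut.
Start: joints at [60.459, 14.817, 87.949, -0, 77.235, -11.62], TCP at [0.169, 0.523, 0.304] pointing down, gripper open.
Joint ranges: [-179.93, 179.93], [-52.35, 119.4], [10.71, 147.94], [-69.91, 249.91], [12.55, 155.21], [-178.61, 178.61]. Speed limits (degrees/s): [147.25, 147.25, 180, 180, 180, 180].

### API

Orientations are given as [roll, pitch, yaw] about the fixed x, y, z axes, in that order (R = Rz(yaw) Ry(pitch) Rx(roll)).
In Python, from station import arm gives the robot as it stands. Calls block until the motion is done:
- arm.move_to(position, orientation): joint-space move of the TCP to a pose.
- arm.move_l(position, rate=0.15, orientation=None, force_limit=None): straight line of the TCP; orientation=None keeps the orientation; rate is the mean speed in m/s. With force_limit (N) it stops when the force on the tool has changed by that much, and returns True; else False.
- arm.set_joints(angles): joint-space move.
- arm.move_gripper(opening, squeeze=None): finger opening in m; squeeze is the grip in N (None keeps the last); returns when the fingers have stopped.
- arm.pause(seconds).
- arm.ik(position, orientation): joint angles nearest the present ones, or None.
- arm.observe(): the state.
- arm.read_camera(name): name is "side" or "top"; returns a dict with "color" (420x560x3 uint8, red, green, blue), "fx", "fy", "cx", "cy" (pixels), "dist" ([k1, k2, p1, p2, k3] as OpenCV has them; the pictures are not rectified), "world_from_camera" (4x4, takes a point from camera to world coordinates). Camera axes: x right, y up, looking along -z (the intrinsics and any distortion apply to the point x, -y, -z); pixel columns grow to the right and rows downward; lengths in m; the calibration is good to about 2 mm. A picture is of the moment at which its call begins. There is no depth.
A pose or a line that the arm cannot do raises arm.Unreachable and nothing moves.
- arm.sign_off(): hands the job in; it is judged then, once.
The state is a dict: "time": time; "joint_positions": joint angles; "joint_vel": joint speeds; "joint_efforts": joint torques, N m; "ee_pos": TCP position; "eef_rot": TCP orientation; "ft_force": force on the tool from outside, world axes, zero at the start; "torque": the same for the moment, N m; "finger_gap": finger opening in m; "grasp_force": force on a finger pad.
Only numpy, scipy, OpenCV 4.12 (cv2) and the standard library are available. Lean on these libraries where they do the work, as an engineer would, in place of code of your own. Each camera call takes 0.05 s, during which the arm holds its last target. There are 200 camera calls.

## Working session

There is one attempt and no reset: what is moved stays moved. The work goes in short steps, each a Python script; the robot and the scene stay as the last script left them, time stands still between calls to the robot, and variables do not carry over. Pictures are saved under pics/ and viewed, at most 10 in all, crops included, and the job is handed in when it is done.

```bash
mkdir -p pics; ls
python3 - <<'E'
from station import arm
import cv2,pickle
for n in("top","side"):
    d=arm.read_camera(n); pickle.dump(d,open(f"{n}0.pkl","wb"))
    cv2.imwrite(f"pics/{n}0.png",d["color"][:,:,::-1])
    print(n,d["fx"],d["fy"],d["cx"],d["cy"],d["dist"],d["world_from_camera"])
print(arm.observe())
E
```

```text
pics
top 381.9488203987286 381.9488203987286 280.01639376025497 214.17589756813524 [-0.08120057  0.          0.          0.          0.        ] [[-1.58876368e-04  9.96029907e-01 -8.90190944e-02  3.61925564e-01]
 [-9.99988301e-01  2.72122286e-04  4.82948571e-03 -8.83420057e-03]
 [ 4.83453628e-03  8.90188202e-02  9.96018211e-01  9.96864957e-01]
 [ 0.00000000e+00  0.00000000e+00  0.00000000e+00  1.00000000e+00]]
side 380.1998731074978 380.1998731074978 275.18287650628815 215.2726120817518 [-0.08786232  0.          0.          0.          0.        ] [[ 0.81606276  0.33139115 -0.47352029 -0.02191948]
 [-0.57788306  0.45419587 -0.67805404 -0.70359017]
 [-0.00963015  0.82697401  0.56215767  0.66418624]
 [ 0.          0.          0.          1.        ]]
{'time': 0.1, 'joint_positions': array([ 6.04573965e+01,  1.48557117e+01,  8.80053658e+01, -3.79528978e-04,
        7.72346442e+01, -1.16201457e+01]), 'joint_vel': array([-0.0112463 , -0.10866091, -0.18570729, -0.02966581,  0.06872672,
        0.04517105]), 'joint_efforts': array([ 2.27868957e-03, -4.46968210e+01, -2.91252708e+01, -2.84304087e-04,
        6.16481251e-03, -1.96353334e-06]), 'ee_pos': array([0.16905506, 0.52299666, 0.30314791]), 'eef_rot': array([-1.79906166e+02, -1.89180532e-02,  1.62077611e+02]), 'ft_force': array([ 0.1534085 , -0.6306103 ,  0.42782185]), 'torque': array([-0.02257628, -0.01788004, -0.00149893]), 'grasp_force': 0.0, 'finger_gap': 0.08548103686545162}
```

View pics/top0.png

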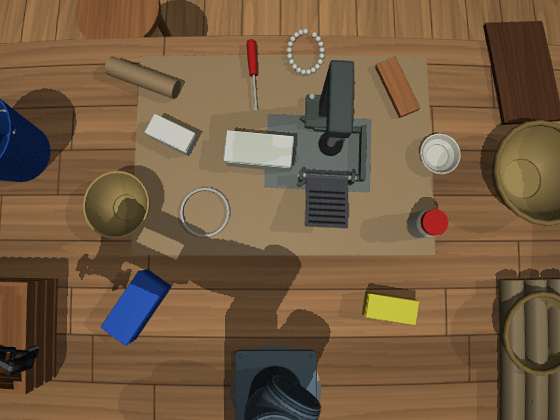

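View pics/side0.png

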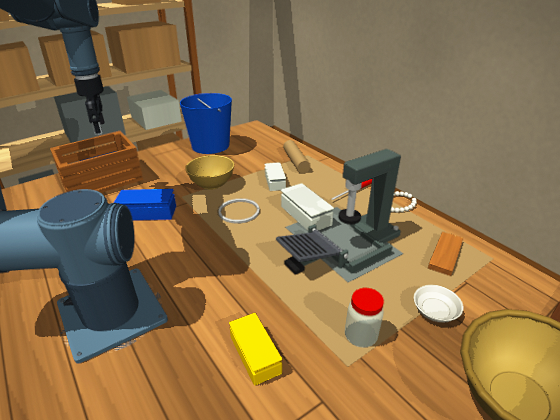

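The white candidates are the large box at top (260,148) and the small box at (171,134). The others are blue (137,306) and yellow (391,308). The large white box at the channel mouth fits the description, and I'll confirm it in an enlarged crop.

```bash
cat > h.py <<'E'
import numpy as np,cv2,pickle
def ray(d,px):
    K=np.array([[d["fx"],0,d["cx"]],[0,d["fy"],d["cy"]],[0,0,1]])
    u=cv2.undistortPoints(np.array(px,float).reshape(-1,1,2),K,np.array(d["dist"]))[:,0]
    W=np.array(d["world_from_camera"]); r=np.c_[u[:,0],-u[:,1],-np.ones(len(u))]@W[:3,:3].T
    return W[:3,3],r
def plane(d,px,z):
    o,r=ray(d,px); return o+r*((z-o[2])/r[:,2])[:,None]
def proj(d,P):
    W=np.array(d["world_from_camera"]);P=(np.atleast_2d(P)-W[:3,3])@W[:3,:3]
    K=np.array([[d["fx"],0,d["cx"]],[0,d["fy"],d["cy"]],[0,0,1]])
    return cv2.projectPoints(P*[1,-1,-1],np.zeros(3),np.zeros(3),K,np.array(d["dist"]))[0][:,0]
def whitebox(d,z=0.066,roi=(100,90,380,210)):
    x0,y0,x1,y1=roi; c=d["color"][y0:y1,x0:x1]; hsv=cv2.cvtColor(c,cv2.COLOR_RGB2HSV)
    m=((hsv[...,2]>185)&(hsv[...,1]<60)).astype(np.uint8)
    cs=cv2.findContours(m,cv2.RETR_EXTERNAL,cv2.CHAIN_APPROX_NONE)[0]
    k=max(cs,key=cv2.contourArea)[:,0]+[x0,y0]
    P=plane(d,k,z)[:,:2]; r=cv2.minAreaRect((P*1000).astype(np.float32))
    return r,k
E
python3 - <<'E'
from h import *
d=pickle.load(open("top0.pkl","rb"))
r,k=whitebox(d); print(r,k.min(0),k.max(0))
c=d["color"][50:240,130:390,::-1]
cv2.imwrite("pics/crop.png",cv2.resize(c,None,fx=3,fy=3,interpolation=cv2.INTER_CUBIC))
E
```

```text
((610.633544921875, 41.12586975097656), (165.3314666748047, 77.33936309814453), 84.767578125) [224 131] [292 166]
```

View pics/crop.png

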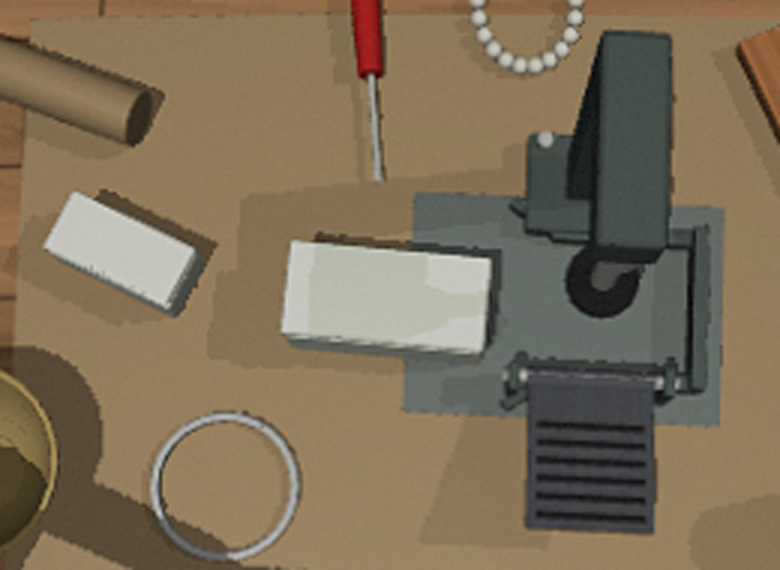

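The crop confirms the large white box, with its lid corners at full-image (226,130), (294,136), (291,168) and (224,161). The press stands with its mouth towards it, the ram at (331,144), the treadle at (327,200), and the end-stop face at about (360,150).

```bash
python3 - <<'E'
from h import *
np.set_printoptions(precision=4,suppress=True)
d=pickle.load(open("top0.pkl","rb"))
f=lambda p,z:plane(d,np.array(p,float)/3+[130,50],z)
def show(n,p,z): print(n,z,*f(p,z)[:,:2].round(4).tolist())
show("lid TL TR BR BL",[(288,240),(492,258),(483,354),(281,334)],.066)
show("base",[(414,193),(724,208),(720,426),(404,411)],.002)
show("armtop bl br fr fl",[(605,32),(671,37),(666,247),(592,246)],.25)
show("armfront bottom",[(592,258),(665,263)],.205)
show("stop inner top",[(695,228),(692,390)],.03)
show("ram",[(602,282)],.095)
t=.135*np.sin(.28)+.04
show("treadle free end",[(527,525),(652,533)],t)
show("treadle hinge end",[(527,374),(660,379)],.045)
E
python3 - <<'E'
from h import *
d=pickle.load(open("side0.pkl","rb"))
cv2.imwrite("pics/side_c.png",cv2.resize(d["color"][140:290,260:420,::-1],None,fx=4,fy=4,interpolation=cv2.INTER_CUBIC))
E
```

```text
lid TL TR BR BL 0.066 [0.6571, 0.1221] [0.6415, -0.0484] [0.56, -0.0406] [0.5769, 0.1266]
base 0.002 [0.7208, 0.0187] [0.7085, -0.2607] [0.5098, -0.2516] [0.5227, 0.0267]
armtop bl br fr fl 0.25 [0.7478, -0.1194] [0.7447, -0.1652] [0.5945, -0.1577] [0.5948, -0.1077]
armfront bottom 0.205 [0.6, -0.1136] [0.5967, -0.1657]
stop inner top 0.03 [0.6803, -0.2275] [0.5368, -0.2213]
ram 0.095 [0.6132, -0.1359]
treadle free end 0.07730801255615535 [0.4179, -0.0752] [0.4114, -0.1761]
treadle hinge end 0.045 [0.5474, -0.0783] [0.5434, -0.1909]
```

View pics/side_c.png

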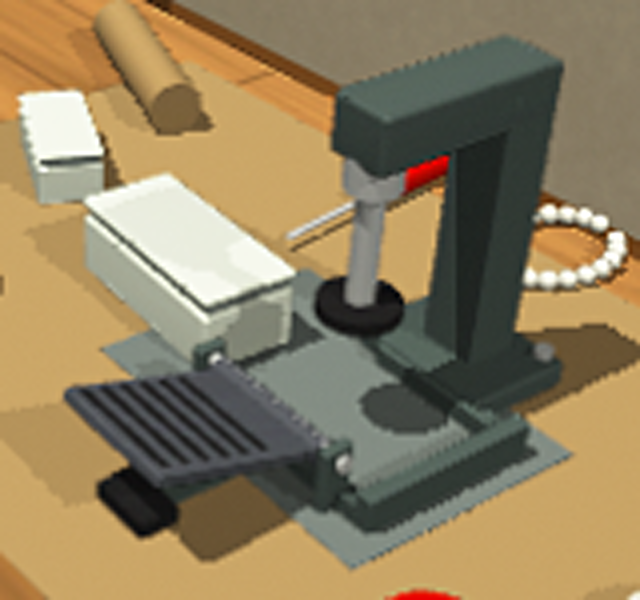

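```bash
cat >> h.py <<'E'
YAW=-2.6; O=np.array([.613,-.1355])
_c,_s=np.cos(np.radians(YAW)),np.sin(np.radians(YAW))
R2=np.array([[_c,-_s],[_s,_c]])
def w(x,y,z): return [*(O+R2@[x,y]),z]
def loc(p): return R2.T@(np.array(p)-O)
E
python3 - <<'E'
from h import *
from station import arm
r,k=whitebox(pickle.load(open("top0.pkl","rb"))); print(loc(np.array(r[0])/1000))
ors=[[180,0,YAW+90],[180,0,YAW-90]]
for o in ors: print(arm.ik(w(-.012,.30,.2),o),arm.ik(w(0,.09,.09),o),arm.ik(w(-.172,0,.11),o))
o=min(ors,key=lambda o:np.abs(arm.ik(w(-.012,.29,.2),o)-arm.observe()["joint_positions"]).max())
print(o)
arm.move_gripper(.04)
arm.move_to(w(-.012,.30,.2),o)
print(arm.move_l(w(-.012,.30,.09),rate=.15,force_limit=8))
print(arm.move_l(w(-.012,.255,.09),rate=.05,force_limit=4))
s=arm.observe();print(s["time"],s["ee_pos"],loc(s["ee_pos"][:2]),s["ft_force"])
d=arm.read_camera("top");cv2.imwrite("pics/top1.png",d["color"][:,:,::-1])
E
```

```text
[-0.0103763  0.1763367]
[ 4.97630756e+00  2.81324288e+01  8.32546427e+01 -2.54444375e-14
  6.86129285e+01  7.57630756e+00] [-1.45409627e+01  3.36157282e+01  9.16642858e+01 -2.54444375e-14
  5.47199861e+01 -1.19409627e+01] [-3.01029176e+01  1.91920122e+01  1.13873425e+02 -2.54444375e-14
  4.69345630e+01 -2.75029176e+01]
[   4.97630756   28.1324288    83.25464272    0.           68.61292848
 -172.42369244] [-1.45409627e+01  3.36157282e+01  9.16642858e+01 -2.54444375e-14
  5.47199861e+01  1.68059037e+02] [-3.01029176e+01  1.91920122e+01  1.13873425e+02 -2.54444375e-14
  4.69345630e+01  1.52497082e+02]
[180, 0, 87.4]
False
False
4.625 [0.61252316 0.11953404 0.08986381] [-0.01204545  0.25474987] [ 0.20617487 -0.09559326  0.22708675]
```

View pics/top1.png

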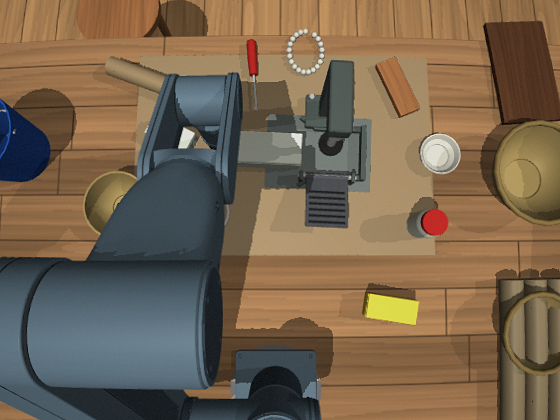

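The box slid about 20 mm under light force (right edge now at (303,150)). The wrist would pass close to the press arm, so I'll lean the tool back 15° for the rest of the push.

Run:
```python
from h import *
from station import arm
o=[180,15,YAW+90]
arm.move_l(w(-.012,.295,.10),rate=.08,orientation=o)
print(arm.move_l(w(-.011,.275,.095),rate=.08,force_limit=12))
print(arm.move_l(w(0,.17,.095),rate=.05,force_limit=12))
s=arm.observe();print(s["time"],loc(s["ee_pos"][:2]),s["ft_force"])
print(arm.move_l(w(0,.108,.095),rate=.03,force_limit=12))
s=arm.observe();print(s["time"],loc(s["ee_pos"][:2]),s["ft_force"])
d=arm.read_camera("top");cv2.imwrite("pics/top2.png",cv2.resize(d["color"][60:240,180:400,::-1],None,fx=3,fy=3))
pickle.dump(d,open("top2.pkl","wb"))
```

```text
False
False
8.0083 [-8.24409222e-06  1.70076913e-01] [0.77420165 1.63361949 0.61197659]
True
9.7833 [9.33189529e-06 1.12698619e-01] [0.98093228 2.39717217 1.97506777]
```

View pics/top2.png

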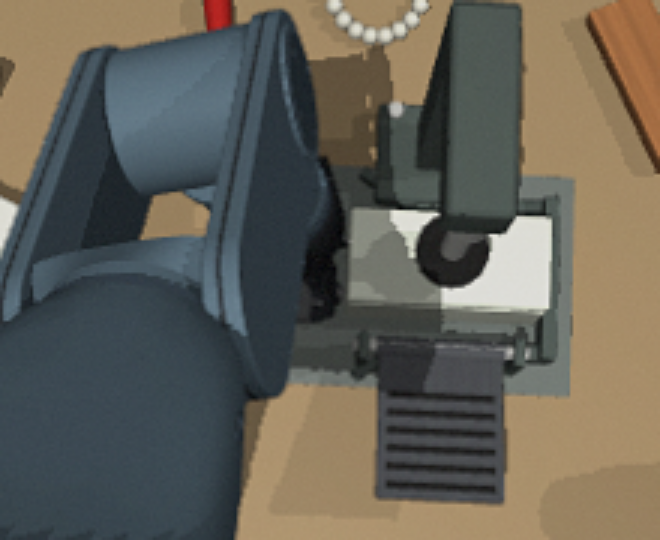

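The box now stands against the end stop: its lid's right edge is at crop (549,305), touching the bar, with the ram over the lid at (453,250). Next is the treadle.

Run:
```python
from h import *
from station import arm
o=[180,0,YAW+90]
arm.pause(.3)
arm.move_l(w(0,.17,.11),rate=.1)
arm.move_l(w(0,.18,.24),rate=.2)
arm.move_gripper(0)
r,k=whitebox(arm.read_camera("top")); print("box",loc(np.array(r[0])/1000),r[1:])
arm.move_to(w(-.172,.14,.24),o)
arm.move_l(w(-.172,0,.2),rate=.15)
arm.move_l(w(-.172,0,.165),rate=.1)
print(arm.move_l(w(-.172,0,.125),rate=.03,force_limit=2.5))
s=arm.observe();print(s["time"],loc(s["ee_pos"][:2]),s["ee_pos"][2],s["ft_force"])
d=arm.read_camera("side");cv2.imwrite("pics/side3.png",cv2.resize(d["color"][100:300,220:440,::-1],None,fx=3,fy=3))
```

```text
box [ 0.00217141 -0.00341174] ((164.35049438476562, 81.90725708007812), 87.671630859375)
True
15.3333 [-1.72179377e-01 -8.73193832e-06] 0.1426557775689294 [ 0.34286896 -0.14431584  3.23866707]
```

View pics/side3.png

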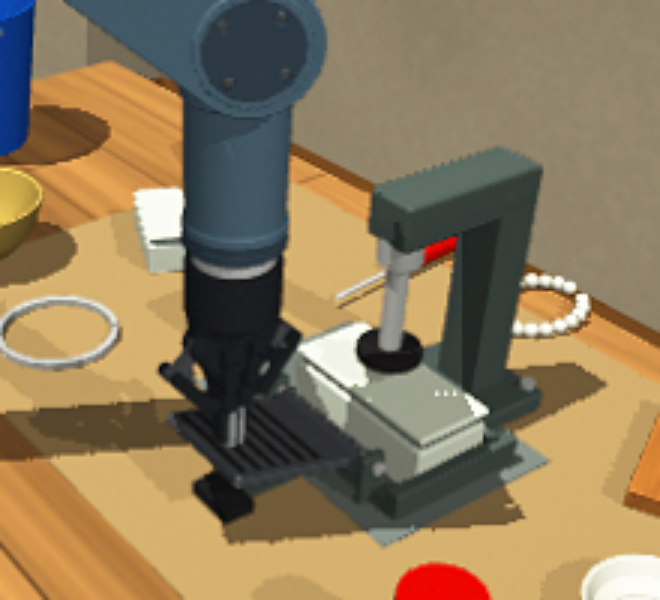

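The closed fingertips rest on the treadle pad at crop (235,430), and the box is in place under the ram at local (2,-3) mm. Now I'll press.

Run:
```python
from h import *
from station import arm
print(arm.move_l(w(-.175,0,.101),rate=.03,force_limit=38))
s=arm.observe();print(s["time"],s["ee_pos"][2],s["ft_force"])
arm.pause(.8)
s=arm.observe();print(s["time"],s["ee_pos"][2],s["ft_force"])
d=arm.read_camera("side");cv2.imwrite("pics/side4.png",cv2.resize(d["color"][100:300,220:440,::-1],None,fx=3,fy=3))
```

```text
True
16.7 0.10409894870300046 [-2.04093477  1.23689026 12.52509086]
17.5 0.10410118850444988 [-2.99525099  0.56978469 12.63021218]
```

View pics/side4.png

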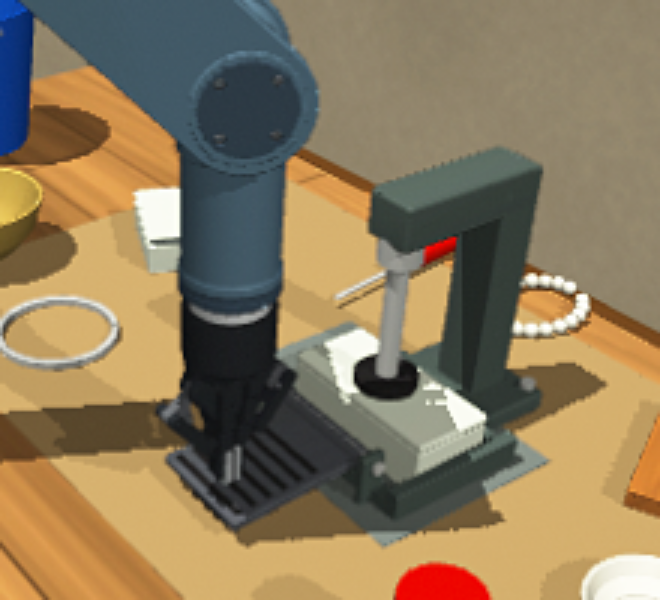

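The ram is on the lid at crop (385,375), the lid gap is closed, and the treadle is level. One small extra nudge for certainty, then release.

Run:
```python
from h import *
from station import arm
print(arm.move_l(w(-.175,0,.1025),rate=.01,force_limit=25))
arm.pause(.6)
s=arm.observe();print(s["time"],s["ee_pos"][2],s["ft_force"])
arm.move_l(w(-.172,0,.145),rate=.05)
arm.move_l(w(-.172,0,.22),rate=.12)
arm.move_to(w(-.172,.25,.3),[180,0,YAW+90])
arm.pause(.5)
t=arm.read_camera("top");r,k=whitebox(t,.058,(240,90,400,210)); print("box",loc(np.array(r[0])/1000),r[1:])
d=arm.read_camera("side");cv2.imwrite("pics/side5.png",cv2.resize(d["color"][100:300,220:440,::-1],None,fx=3,fy=3))
print(arm.observe()["time"],arm.observe()["ft_force"])
```

```text
False
18.4333 0.10385358027492467 [-4.74503741  3.83248443 22.74211274]
box [ 0.00393502 -0.00724002] ((156.30636596679688, 78.3254623413086), 87.4595718383789)
21.8333 [ 0.32425432  0.047058   -0.50617666]
```

View pics/side5.png

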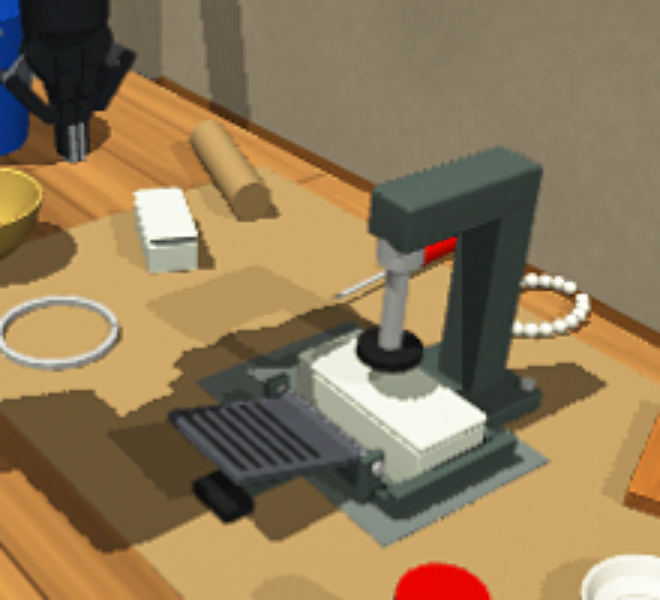

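The treadle is back up with its free end at crop (175,415), the lid is flush and the box is in place. The hoop at (60,330) and the other bystanders in view haven't moved. Handing in.

```bash
python3 -c "
from station import arm
print(arm.sign_off())"
```

```text
the job is handed in; nothing more can be done
None
```

I handed the job in at about 22 s. The closed white bead box stands against the end stop with its lid home, the treadle is back up, and no bystander was touched; the hand-in gave no verdict.

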